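Close the rod box under the tote

TASK

The low wooden rod box on the bench was left open underneath the tote of glass canes. Lift the tote off by its handle and stand it on the clear bench to the left, slide the box's plywood cover along its channel until it drops flush into its seat over the well, then put the tote back squarely on the box, its foot fully down inside the rim. Keep the tote level, set it down rather than dropping it, and leave the glass tumbler where it stands.

Things in the scene. Friction and masses are not known exactly. Their poses are not given: they have to be found in the camera images.
- rod_box: Wooden box fixed to the bench, 134 (x) by 246 (y) by 92 mm high, walls 10 mm; it is open on top, a channel 114 by 226 mm inside. Origin: centre of its underside, on the bench; x across, y along it, z up; at yaw 0 the robot faces a long side. Its positive-y half has a flat deck 54 mm above the bench, its negative-y half the well with the cover's seat. It turns up to 0.38 rad.
- seat (a point): Centre of the recess round the well, on its ledges: 46 mm above the bench, 8 mm below the deck and 46 mm below the rim; 57 mm from the box's centre towards its negative y. The recess is as wide as the channel (114 mm) and 112 mm long in y, from the deck's edge to the end wall. Pushed off the deck, the cover dips at its leading edge first and drops in once its trailing edge is past.
- cover_bar (a point): Centre of the grip bar (86 mm in x, 16 in y, 20 high) across the middle of the loose cover's top. Cover: plywood, 110 (x) by 108 (y) by 8 mm, 0.2 kg, axes as the box's; its underside is 18 mm below this point. At first it lies on the deck under the tote, bar 28 to 58 mm to positive y of the box's centre and 72 mm above the bench. 2 N slide it along y; seated, this point is 64 mm above the bench.
- tote_grip (a point): Centre of the tote's handle: x across, 18 mm; y along, 226 mm; 22 mm high, free all round. Tote: dark wood tray, 134 by 246 mm, 0.6 kg, glass canes fixed in it; floor's underside 96 mm below this point. Under the floor a round foot bead, 6 mm deep, 108 by 220 mm, fits the box's mouth with 3 mm play. It is 188 mm above the bench on the box, 102 mm standing on the bench. Either way round fits.
- clear_bench (a point): Point on the bench top, in the middle of the clear place left of the box where the tote can stand with its handle to left and right (along the bench): at least 160 mm deep (x) by 260 mm wide (y) is free there.
- tumbler_mid (a point): Amber glass tumbler standing on the bench behind the clear place, 62 mm wide, 82 mm high; the point is its centre, half-way up. Not to be disturbed.

How it is judged:
By the outcome, as a careful person would: the job done as asked, in the order asked, and still so for the second after the job is handed in, with the robot touching nothing.
It also fails if it takes over 72 s, if anything falls off the work surface, if the arm or the gripper's body presses on something with over 40 N, if the wrist force passes 120 N, or if a joint passes its speed limit or range.

ROBOT

A 6-joint arm with a two-finger parallel gripper is mounted at the origin on a cart in front of the work surface, level with it; the furniture and walls round the work are solid. World frame = base frame: x ahead of the robot, y to its left, z up, the work surface at z = 0. Lengths are in m, angles in rad, forces in N, time in s.
With the tool pointing down it reaches from about 0.35 to 0.85 m from the base axis. Payload 8.1 kg.
Tool frame: the origin (TCP) lies at the centre of the arm's flange, where the gripper is bolted on; the fingertips stand 186 mm ahead of it and the grasp point (between the pads) lies 167 mm ahead of it; z points along the fingers, y is the line along which they close (so a half turn about z gives the same grasp; the last joint's range is limited). The gripper opens to 93 mm and grips with 3 to 60 N. Pads are 15 mm wide; open, the fingers measure 128 mm over their backs; the gripper's body (75 mm by 188 mm) begins 65 mm behind the grasp point.
Start: joints at [1.261, 0.13, 1.488, -0, 1.523, -0.085], TCP at [0.134, 0.585, 0.405] pointing down, gripper open.
Joint ranges: [-2.96, 2.96], [-0.89, 2.26], [0.02, 2.5], [-1.34, 4.48], [0, 2.73], [-2.66, 2.66]. Speed limits (rad/s): [2.39, 2.39, 2.79, 3.14, 3.14, 3.14].

INTERFACE

Orientations are given as a rotation vector (axis times angle).
In Python, from plant import read_state, read_camera, camera_params, robot gives the robot as it stands.
- The arm moves only by the tool carry_out, never from a script. Its argument "targets" is a list of rows, each an object of numbers: "hand": the opening in per cent of the stroke, from 0 (shut) to 100 (fully open); "x", "y", "z": the shift along the tool's x, y, z in m; "ax", "ay", "az": the turn, a rotation vector about the tool's x, y, z in rad. In form: [{"hand": .., "x": .., "y": .., "z": .., "ax": .., "ay": .., "az": ..}, ...]. A call has 1 to 8 rows; each row is the pose to reach, as a shift and turn from the pose commanded when the call began, along the tool's axes at that moment; what a row does not reach only later rows make up. A row lasts 1/8 s, in which the tool goes at most 62.5 mm and 10.7 degrees, less where a joint would pass 70% of its speed; a pose out of reach is approached as far as the arm can. A call with a gripper value outside its range is refused whole. The fingers move at their own pace and stop on an object; "newtons" is the grip in N (left out, the last holds). Time passes only in rows, so rows that repeat a pose let the fingers close. It gives the time, the measured TCP pose, the force, the opening and the grip force at its end, in the units of the state.
- read_state(): the state, without advancing time (a new reading comes with each control period).
- read_camera(name): name is "side" or "top" or "wrist"; returns (picture, depth): 400x640x3 uint8, blue, green, red; 400x640 float32, m along the optical axis (not along the pixel's ray), 0 where there is no reading.
- camera_params(name): a dict with "fx", "fy", "cx", "cy" (pixels), "position" and "rotation" of the camera in the world. Camera axes: x right, y up, looking along -z (the intrinsics and any distortion apply to the point x, -y, -z); pixel columns grow to the right and rows downward; lengths in m; the calibration is good to about 2 mm. The wrist camera is an equidistant fisheye: a pixel r from the principal point sees the ray r / f radians off the axis. A picture is of the moment at which its call begins: read the wrist's pose just before it. camera_params takes no time and is no camera call; for the wrist camera it gives the pose at the moment of the call.
- robot.close_job(): hands the job in; it is judged then, once.
The state is a dict: "t": time; "q": joint angles; "dq": joint speeds; "joint_torque": joint torques, N m; "tool_pos": TCP position; "orientation": TCP orientation; "force": force on the tool from outside, world axes, zero at the start; "wrist_torque": the same for the moment, N m; "opening": finger opening in m; "gripper_force": force on a finger pad.
Only numpy, scipy, OpenCV 4.12 (cv2) and the standard library are available. Lean on these libraries where they do the work, as an engineer would, in place of code of your own. Each camera call takes 0.05 s, during which the arm holds its last target. There are 200 camera calls.

## Working session

There is one attempt and no reset: what is moved stays moved. The work goes in short steps, Python scripts to look and compute and a tool call to move; the robot and the scene stay as the last step left them, time stands still between calls to the robot, and variables do not carry over. Pictures are saved under pics/ and viewed, at most 10 in all, crops included, and the job is handed in when it is done.

Besides the shell and the picture viewer there is one more tool, called after "Call:" as name(argument=value, ...), one argument or row to a line, values as JSON. carry_out: Moves the arm, as the interface text tells. Its arguments: {"type":"object","properties":{"targets":{"type":"array","items":{"type":"object","properties":{"hand":{"type":"number"},"x":{"type":"number"},"y":{"type":"number"},"z":{"type":"number"},"ax":{"type":"number"},"ay":{"type":"number"},"az":{"type":"number"}}}},"newtons":{"type":"number"}},"required":["targets"]}

```bash
mkdir -p pics; ls
python3 - <<'E'
from plant import *
import cv2,numpy as np
s=read_state();print(s)
for n in("side","top"):
    p,d=read_camera(n);cv2.imwrite(f"pics/{n}0.png",p);np.save(f"{n}0.npy",d);print(n,camera_params(n))
E
```

```text
pics
{'t': 0.0, 'q': array([ 1.26058054e+00,  1.31142813e-01,  1.48929852e+00, -3.50234233e-05,
        1.52300856e+00, -8.53992703e-02]), 'dq': array([-1.17276159e-04, -5.22184156e-04, -9.19461788e-05,  5.83769179e-04,
       -6.07186590e-06, -8.44492548e-04]), 'joint_torque': array([ 4.46831864e-04, -5.59828949e+01, -4.91762209e+01,  7.66908936e-02,
        3.51572118e-02, -3.31378010e-05]), 'tool_pos': array([0.13366759, 0.58467609, 0.40368754]), 'orientation': array([-3.52357838e-01, -3.12143596e+00,  2.87094745e-03]), 'force': array([-0.61201084,  0.03942169,  0.76667391]), 'wrist_torque': array([ 0.01091012, -0.001831  , -0.02294394]), 'gripper_force': 0.0, 'opening': 0.09286077770019004}
side {'fx': 501.79078779512275, 'fy': 501.79078779512275, 'cx': 323.28413795370716, 'cy': 189.90838161198664, 'position': array([ 0.26128004, -0.81967165,  0.92202327]), 'rotation': array([ 0.81620151, -0.09662269, -0.26208989])}
top {'fx': 493.3139184469289, 'fy': 493.3139184469289, 'cx': 317.8693646666801, 'cy': 194.6996778279769, 'position': array([0.42007096, 0.02411712, 1.09303091]), 'rotation': array([ 0.03955994, -0.05164751, -1.54868953])}
```

View pics/top0.png

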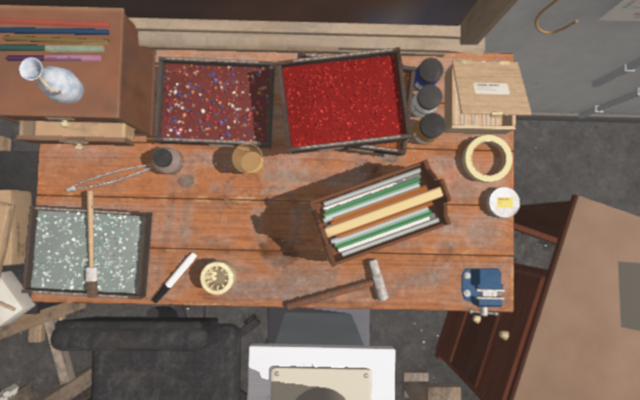

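View pics/side0.png

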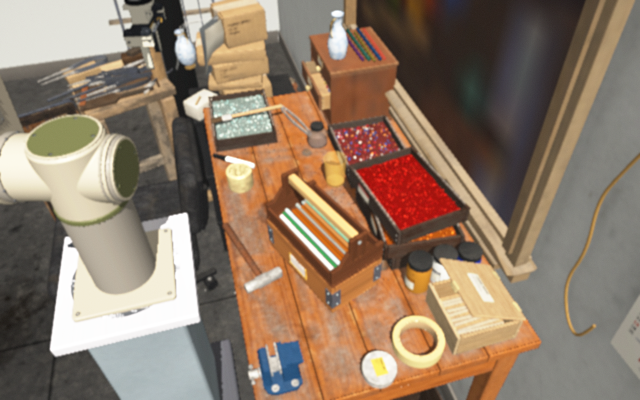

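```bash
cat > h.py <<'E'
from plant import *
import cv2,numpy as np
from scipy.spatial.transform import Rotation as R
def cloud(n,d,c=None):
    c=c or camera_params(n)
    v,u=np.mgrid[:400,:640].astype(float)
    x=(u-c['cx'])/c['fx'];y=(v-c['cy'])/c['fy']
    if n=='wrist':
        r=np.hypot(x,y);k=np.tan(np.minimum(r,1.5))/np.maximum(r,1e-9);x=x*k;y=y*k
    P=np.stack([x*d,-y*d,-d],-1)@R.from_rotvec(c['rotation']).as_matrix().T+c['position']
    P[d<=0]=np.nan
    return P
def rect(P,m):
    q=P[m][:,:2]; (cx,cy),(w,h),a=cv2.minAreaRect((q*1000).astype(np.float32))
    if w<h:w,h,a=h,w,a+90
    yaw=np.radians(a-90); yaw=(yaw+np.pi/2)%np.pi-np.pi/2   # long axis vs world y
    return np.round([cx,cy,w,h],1),round(yaw,4),len(q)
def big(m):
    n,l,s,_=cv2.connectedComponentsWithStats(m.astype(np.uint8));return l==1+np.argmax(s[1:,4])
E
python3 - <<'E'
from h import *
p=cv2.imread("pics/top0.png");d=np.load("top0.npy");P=cloud('top',d);Z=P[...,2]
print("bench z",[P[r,c].round(3) for r,c in[(210,230),(210,200),(285,300)]])
roi=np.zeros(Z.shape,bool);roi[150:275,300:460]=1
b=p.astype(int)
m=roi&(Z>.19)&(Z<.21);m=big(m);print("handle z",np.median(Z[m]),rect(P,m), Z[213,385],b[213,385])
tan=roi&(b[...,2]>150)&(b[...,2]-b[...,0]>60)&(b[...,1]>110);tan=big(tan);print("tan",rect(P,tan),np.nanmedian(Z[tan]))
m=roi&(Z>.085);m=big(m);print("tote all",rect(P,m))
# clear map: list obstacles
roi=np.zeros(Z.shape,bool);roi[60:300,150:315]=1
n,l,s,_=cv2.connectedComponentsWithStats((roi&(Z>.012)).astype(np.uint8))
for i in range(1,n):
    if s[i,4]>30: q=P[l==i];print(s[i],q.min(0).round(3),q.max(0).round(3))
E
```

```text
bench z [array([0.446, 0.21 , 0.002]), array([0.444, 0.276, 0.001]), array([0.285, 0.051, 0.005])]
handle z 0.19895678873705192 (array([ 444.3, -101.3,  246.4,   43.8]), np.float64(0.3644), 1511) 0.20119308911631217 [159 215 241]
tan (array([ 573.1, -125.3,  359.4,   75.1]), np.float64(-0.2231), 2400) 0.00012091554857485143
tote all (array([ 444.3, -101.5,  246.9,  134.2]), np.float64(0.3662), 8981)
[150  60   4  67 144] [0.626 0.387 0.012] [0.773 0.391 0.035]
[  153    60   121   114 10249] [0.522 0.121 0.012] [0.772 0.373 0.087]
[ 276   60   39   94 3092] [0.561 0.027 0.084] [0.746 0.107 0.131]
[151 145  32  29 702] [0.522 0.316 0.012] [0.582 0.376 0.074]
[308 199   7  22  93] [0.427 0.024 0.033] [0.467 0.037 0.161]
[152 253  44  47 302] [0.25  0.28  0.012] [0.35  0.369 0.02 ]
[200 260  36  34 732] [0.271 0.192 0.013] [0.337 0.26  0.059]
[295 294  20   6  57] [0.256 0.02  0.012] [0.267 0.061 0.021]
```

```bash
cat >> h.py <<'E'
def Rt(yaw): # tool down, tool y axis at heading yaw
    y=np.array([np.cos(yaw),np.sin(yaw),0]);z=np.array([0,0,-1.]);return np.stack([np.cross(y,z),y,z],1)
def go(*tg):
    s=read_state();Rc=R.from_rotvec(s['orientation']).as_matrix();print('t',round(s['t'],2),'pos',s['tool_pos'].round(4),'F',s['force'].round(1),'q',s['q'].round(2))
    print('yaw',round(np.arctan2(Rc[1,1],Rc[0,1]),4))
    for *p,yaw in tg:
        print('xyz',(Rc.T@(np.array(p)-s['tool_pos'])).round(4),'a',R.from_matrix(Rc.T@Rt(yaw)).as_rotvec().round(4))
E
python3 - <<'E'
from h import *
go((.40,.30,.44,.85),(.444,-.101,.44,.365))
p=cv2.imread("pics/top0.png");d=np.load("top0.npy");P=cloud('top',d);Z=P[...,2]
q=P[140:176,228:268].reshape(-1,3);q=q[(q[:,2]>.01)];print("tumbler area",q.min(0),q.max(0))
E
```

```text
t 0.1 pos [0.1336 0.5847 0.4038] F [ 0.4 -0.   0.2] q [ 1.26  0.13  1.49 -0.    1.52 -0.09]
yaw 1.346
xyz [-0.3231 -0.2182 -0.0359] a [-1.60e-03  3.00e-04  4.96e-01]
xyz [-0.4554 -0.5993 -0.0353] a [-1.50e-03  7.00e-04  9.81e-01]
tumbler area [0.52241709 0.12801955 0.01002754] [0.59978216 0.21493555 0.08655586]
```

Call:
carry_out(
  targets=[
    {"hand":100,"x":-0.04,"y":-0.027,"z":-0.01,"az":0.06},
    {"hand":100,"x":-0.08,"y":-0.054,"z":-0.02,"az":0.12},
    {"hand":100,"x":-0.12,"y":-0.081,"z":-0.03,"az":0.18},
    {"hand":100,"x":-0.16,"y":-0.108,"z":-0.036,"az":0.25},
    {"hand":100,"x":-0.2,"y":-0.135,"z":-0.036,"az":0.31},
    {"hand":100,"x":-0.24,"y":-0.162,"z":-0.036,"az":0.37},
    {"hand":100,"x":-0.28,"y":-0.19,"z":-0.036,"az":0.43},
    {"hand":100,"x":-0.323,"y":-0.218,"z":-0.036,"az":0.5},
  ],
)

```text
schema error: expected keys hand, x, y, z, ax, ay, az
```

```bash
python3 -c "
from h import *
go((.444,-.101,.44,.365))"
```

```text
t 0.1 pos [0.1336 0.5847 0.4038] F [ 0.4 -0.   0.2] q [ 1.26  0.13  1.49 -0.    1.52 -0.09]
yaw 1.346
xyz [-0.4554 -0.5993 -0.0353] a [-1.50e-03  7.00e-04  9.81e-01]
```

Call:
carry_out(
  targets=[
    {"hand":100,"x":-0.04,"y":-0.027,"z":-0.01,"ax":0,"ay":0,"az":0.06},
    {"hand":100,"x":-0.08,"y":-0.054,"z":-0.02,"ax":0,"ay":0,"az":0.12},
    {"hand":100,"x":-0.12,"y":-0.081,"z":-0.03,"ax":0,"ay":0,"az":0.18},
    {"hand":100,"x":-0.16,"y":-0.108,"z":-0.036,"ax":0,"ay":0,"az":0.25},
    {"hand":100,"x":-0.2,"y":-0.135,"z":-0.036,"ax":0,"ay":0,"az":0.31},
    {"hand":100,"x":-0.24,"y":-0.162,"z":-0.036,"ax":0,"ay":0,"az":0.37},
    {"hand":100,"x":-0.28,"y":-0.19,"z":-0.036,"ax":0,"ay":0,"az":0.43},
    {"hand":100,"x":-0.323,"y":-0.218,"z":-0.036,"ax":0,"ay":0,"az":0.5},
  ],
)

```text
t: 1.1
tool_pos: [0.4007, 0.2991, 0.4404]
orientation: [-1.116, -2.936, 0.0]
force: [0.4, 0.4, -0.4]
opening: 0.0929
gripper_force: 0.0
```

```bash
python3 -c "
from h import *
go((.444,-.101,.44,.365))"
```

```text
t 1.1 pos [0.4007 0.2991 0.4404] F [ 0.4  0.4 -0.4] q [ 0.54 -0.16  1.71  0.    1.59 -0.31]
yaw 0.8442
xyz [-0.2982 -0.2702  0.0005] a [-4.000e-04 -1.000e-04  4.792e-01]
```

Call:
carry_out(
  targets=[
    {"hand":100,"x":-0.037,"y":-0.034,"z":0,"ax":0,"ay":0,"az":0.06},
    {"hand":100,"x":-0.074,"y":-0.068,"z":0,"ax":0,"ay":0,"az":0.12},
    {"hand":100,"x":-0.111,"y":-0.102,"z":0,"ax":0,"ay":0,"az":0.18},
    {"hand":100,"x":-0.149,"y":-0.135,"z":0,"ax":0,"ay":0,"az":0.24},
    {"hand":100,"x":-0.186,"y":-0.169,"z":0,"ax":0,"ay":0,"az":0.3},
    {"hand":100,"x":-0.223,"y":-0.203,"z":0,"ax":0,"ay":0,"az":0.36},
    {"hand":100,"x":-0.26,"y":-0.237,"z":0,"ax":0,"ay":0,"az":0.42},
    {"hand":100,"x":-0.298,"y":-0.27,"z":0.0,"ax":0,"ay":0,"az":0.479},
  ],
)

```text
t: 2.1
tool_pos: [0.4438, -0.1009, 0.4405]
orientation: [-1.781, -2.587, -0.0]
force: [0.7, 0.2, 0.2]
opening: 0.0928
gripper_force: 0.0
```

```bash
python3 -c "
from h import *
go((.4443,-.1013,.355,.365))
c=camera_params('wrist');p,d=read_camera('wrist');cv2.imwrite('pics/w1.png',p);P=cloud('wrist',d,c);Z=P[...,2]
m=(Z>.19)&(Z<.21);m=big(m);print(rect(P,m),np.median(Z[m]),c)
m&=abs((P[...,0]-.444)*np.sin(-.365)+(P[...,1]+.101)*np.cos(.365))<.09
print(rect(P,m))
"
```

```text
t 2.1 pos [ 0.4438 -0.1009  0.4405] F [0.7 0.2 0.2] q [-0.34 -0.28  1.82  0.    1.61 -0.7 ]
yaw 0.3649
xyz [-0.0005  0.0003  0.0855] a [-0.     -0.0002 -0.0001]
(array([431.8, -72.4, 184.2,  42.7]), np.float64(0.3804), 6140) 0.19816213232183372 {'fx': 309.70691628693146, 'fy': 309.70691628693146, 'cx': 321.46652861659334, 'cy': 203.69273880963945, 'position': array([ 0.41641008, -0.03265355,  0.41986227]), 'rotation': array([-0.26037646, -0.04928864,  0.36406826])}
(array([436.7, -88.4, 150.8,  18.4]), np.float64(0.3718), 4496)
```

View pics/w1.png

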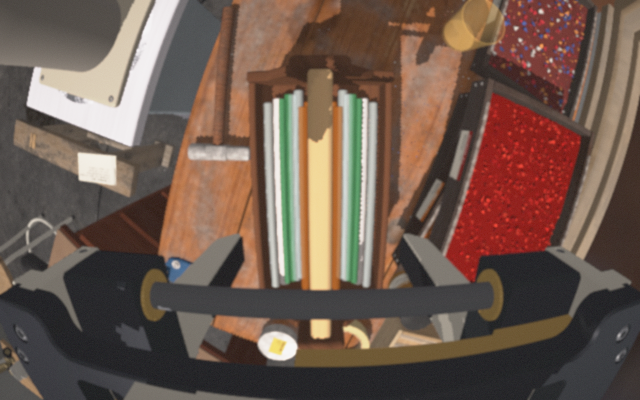

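```bash
python3 -c "
from h import *
d=np.load('top0.npy');P=cloud('top',d)
q=P.reshape(-1,3);a=.365
X=(q[:,0]-.4443)*np.cos(a)+(q[:,1]+.1013)*np.sin(a);Y=-(q[:,0]-.4443)*np.sin(a)+(q[:,1]+.1013)*np.cos(a)
for lo,hi in((-75,-60),(-60,-45),(-45,-30),(-30,-12),(12,30),(30,45),(45,60)):
  m=(abs(Y)<.03)&(X*1000>lo)&(X*1000<hi);print(lo,hi,np.nanmax(q[m,2]).round(3),np.nanmedian(q[m,2]).round(3))
"
```

```text
-75 -60 0.137 0.134
-60 -45 0.133 0.109
-45 -30 0.121 0.115
-30 -12 0.124 0.118
12 30 0.124 0.118
30 45 0.123 0.115
45 60 0.114 0.108
```

Call:
carry_out(
  newtons=40,
  targets=[
    {"hand":100,"x":0,"y":0,"z":0.02,"ax":0,"ay":0,"az":0},
    {"hand":100,"x":0,"y":0,"z":0.04,"ax":0,"ay":0,"az":0},
  ],
)

```text
t: 2.4
tool_pos: [0.4438, -0.0985, 0.3988]
orientation: [-1.777, -2.589, -0.0]
force: [-0.1, -0.7, -0.5]
opening: 0.0929
gripper_force: 0.0
```

```bash
python3 -c "
from h import *
go((.4443,-.1013,.355,.365))"
```

```text
t 2.4 pos [ 0.4438 -0.0985  0.3988] F [-0.1 -0.7 -0.5] q [-0.33 -0.27  1.88  0.    1.53 -0.7 ]
yaw 0.3676
xyz [-0.0028 -0.0005  0.0438] a [-0.0007 -0.0013  0.0026]
```

Call:
carry_out(
  newtons=50,
  targets=[
    {"hand":100,"x":-0.0028,"y":-0.0005,"z":0.02,"ax":0,"ay":0,"az":0},
    {"hand":100,"x":-0.0028,"y":-0.0005,"z":0.036,"ax":0,"ay":0,"az":0},
    {"hand":100,"x":-0.0028,"y":-0.0005,"z":0.0435,"ax":0,"ay":0,"az":0},
    {"hand":0,"x":-0.0028,"y":-0.0005,"z":0.0435,"ax":0,"ay":0,"az":0},
    {"hand":0,"x":-0.0028,"y":-0.0005,"z":0.0435,"ax":0,"ay":0,"az":0},
    {"hand":0,"x":-0.0028,"y":-0.0005,"z":0.0435,"ax":0,"ay":0,"az":0},
    {"hand":0,"x":-0.0028,"y":-0.0005,"z":0.0435,"ax":0,"ay":0,"az":0},
    {"hand":0,"x":-0.0028,"y":-0.0005,"z":0.0435,"ax":0,"ay":0,"az":0},
  ],
)

```text
t: 3.4
tool_pos: [0.4447, -0.1022, 0.3575]
orientation: [1.779, 2.589, 0.0]
force: [-0.1, 0.3, 0.1]
opening: 0.0472
gripper_force: 0.0
```

```bash
python3 -c "
from h import *
go((.4443,-.1013,.355,.365))
print(read_state()['wrist_torque'])"
```

```text
t 3.4 pos [ 0.4447 -0.1022  0.3575] F [-0.1  0.3  0.1] q [-0.34 -0.24  1.93  0.    1.45 -0.71]
yaw 0.3669
xyz [ 0.0009 -0.0001  0.0025] a [0.0003 0.0002 0.0019]
[-0.07595187  0.03785202 -0.01167241]
```

Fingers still closing; finish the grasp.

Call:
carry_out(
  targets=[
    {"hand":0,"x":0,"y":0,"z":0.002,"ax":0,"ay":0,"az":0},
    {"hand":0,"x":0,"y":0,"z":0.002,"ax":0,"ay":0,"az":0},
    {"hand":0,"x":0,"y":0,"z":0.002,"ax":0,"ay":0,"az":0},
    {"hand":0,"x":0,"y":0,"z":0.002,"ax":0,"ay":0,"az":0},
    {"hand":0,"x":0,"y":0,"z":0.002,"ax":0,"ay":0,"az":0},
    {"hand":0,"x":0,"y":0,"z":0.002,"ax":0,"ay":0,"az":0},
  ],
)

```text
t: 4.15
tool_pos: [0.4444, -0.1022, 0.3551]
orientation: [-1.779, -2.589, 0.001]
force: [-5.4, -2.0, 1.3]
opening: 0.0181
gripper_force: 50.0
```

```bash
python3 -c "
from h import *
go((.4443,-.1013,.355,.365))
s=read_state();print(s['opening'],s['gripper_force'],s['wrist_torque'])"
```

```text
t 4.15 pos [ 0.4444 -0.1022  0.3551] F [-5.4 -2.   1.3] q [-0.34 -0.24  1.94 -0.    1.45 -0.71]
yaw 0.3669
xyz [0.0009 0.0002 0.0001] a [-0.0009 -0.0002  0.0019]
0.018082527475852633 50.000470876693726 [-0.3207941   0.90016113 -0.03118038]
```

Call:
carry_out(
  targets=[
    {"hand":0,"x":0,"y":0,"z":-0.004,"ax":0,"ay":0,"az":0},
    {"hand":0,"x":0,"y":0,"z":-0.009,"ax":0,"ay":0,"az":0},
    {"hand":0,"x":0,"y":0,"z":-0.016,"ax":0,"ay":0,"az":0},
    {"hand":0,"x":0,"y":0,"z":-0.027,"ax":0,"ay":0,"az":0},
    {"hand":0,"x":0,"y":0,"z":-0.039,"ax":0,"ay":0,"az":0},
    {"hand":0,"x":0,"y":0,"z":-0.048,"ax":0,"ay":0,"az":0},
    {"hand":0,"x":0,"y":0,"z":-0.052,"ax":0,"ay":0,"az":0},
    {"hand":0,"x":0,"y":0,"z":-0.052,"ax":0,"ay":0,"az":0},
  ],
)

```text
t: 5.15
tool_pos: [0.4447, -0.1021, 0.4075]
orientation: [1.778, 2.589, 0.0]
force: [-0.4, -0.4, -7.1]
opening: 0.0177
gripper_force: 50.0
```

```bash
python3 -c "
from h import *
go((.43,.20,.405,.0),(.43,.2,.269,0))
s=read_state();print(s['opening'],s['gripper_force'],s['wrist_torque'])
p,d=read_camera('side');cv2.imwrite('pics/s2.png',cv2.resize(p[130:350,180:500],None,fx=2,fy=2))
p,d=read_camera('top');P=cloud('top',d);Z=P[...,2];roi=np.zeros(Z.shape,bool);roi[130:290,290:480]=1
m=roi&(Z>.155);m=big(m);print(rect(P,m))
q=P[m];q=q[(q[:,2]<.2)];print(np.linalg.lstsq(np.c_[q[:,:2],np.ones(len(q))],q[:,2],rcond=None)[0])
"
```

```text
t 5.15 pos [ 0.4447 -0.1021  0.4075] F [-0.4 -0.4 -7.1] q [-0.34 -0.27  1.86  0.    1.55 -0.71]
yaw 0.367
xyz [0.2873 0.0947 0.0025] a [5.00e-04 3.00e-04 3.67e-01]
xyz [0.2873 0.0946 0.1385] a [5.00e-04 3.00e-04 3.67e-01]
0.017724628923468082 49.997888803482056 [-0.08172149  0.04169352  0.01484944]
(array([432.7, -61.3, 189. , 168.5]), np.float64(-1.2622), 17820)
[-0.03791215  0.04658743  0.1889806 ]
```

View pics/s2.png

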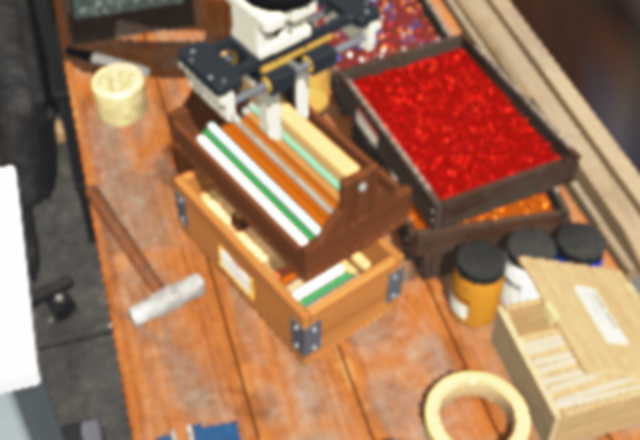

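Call:
carry_out(
  targets=[
    {"hand":0,"x":0.01,"y":0.003,"z":0,"ax":0,"ay":0,"az":0.015},
    {"hand":0,"x":0.036,"y":0.012,"z":0,"ax":0,"ay":0,"az":0.046},
    {"hand":0,"x":0.075,"y":0.025,"z":0,"ax":0,"ay":0,"az":0.096},
    {"hand":0,"x":0.12,"y":0.04,"z":0,"ax":0,"ay":0,"az":0.153},
    {"hand":0,"x":0.168,"y":0.055,"z":0,"ax":0,"ay":0,"az":0.214},
    {"hand":0,"x":0.215,"y":0.071,"z":0,"ax":0,"ay":0,"az":0.274},
    {"hand":0,"x":0.255,"y":0.084,"z":0,"ax":0,"ay":0,"az":0.326},
    {"hand":0,"x":0.279,"y":0.092,"z":0,"ax":0,"ay":0,"az":0.357},
  ],
)

```text
t: 6.25
tool_pos: [0.4294, 0.1938, 0.4069]
orientation: [-2.21, -2.232, 0.0]
force: [-0.2, 0.2, -6.3]
opening: 0.0176
gripper_force: 50.0
```

```bash
python3 -c "
from h import *
p,d=read_camera('top');P=cloud('top',d);Z=P[...,2];cv2.imwrite('pics/t3.png',p)
go((.43,.2,.269,0))
s=read_state();print(s['wrist_torque'])
"
```

```text
t 6.3 pos [0.4293 0.1956 0.4069] F [-1.1  2.7 -6.7] q [ 0.32 -0.22  1.83  0.    1.54  0.31]
yaw 0.0093
xyz [0.0041 0.0009 0.1379] a [-0.0009 -0.0027  0.0093]
[ 0.44945407  0.00823928 -0.01731686]
```

View pics/t3.png

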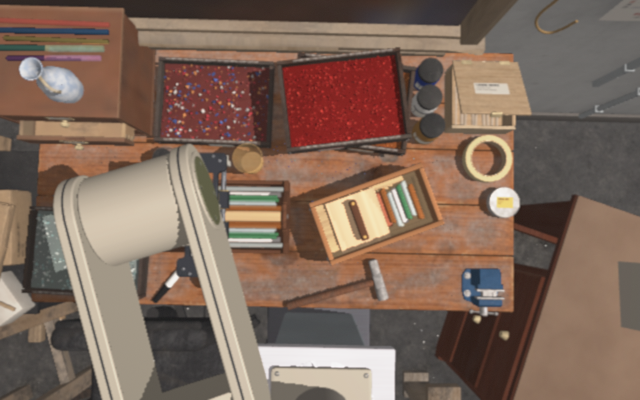

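Call:
carry_out(
  targets=[
    {"hand":0,"x":0.004,"y":0.001,"z":0.008,"ax":0,"ay":0,"az":0.009},
    {"hand":0,"x":0.004,"y":0.001,"z":0.025,"ax":0,"ay":0,"az":0.009},
    {"hand":0,"x":0.004,"y":0.001,"z":0.048,"ax":0,"ay":0,"az":0.009},
    {"hand":0,"x":0.004,"y":0.001,"z":0.073,"ax":0,"ay":0,"az":0.009},
    {"hand":0,"x":0.004,"y":0.001,"z":0.095,"ax":0,"ay":0,"az":0.009},
    {"hand":0,"x":0.004,"y":0.001,"z":0.112,"ax":0,"ay":0,"az":0.009},
    {"hand":0,"x":0.004,"y":0.001,"z":0.121,"ax":0,"ay":0,"az":0.009},
    {"hand":0,"x":0.004,"y":0.001,"z":0.125,"ax":0,"ay":0,"az":0.009},
  ],
)

```text
t: 7.3
tool_pos: [0.4314, 0.1951, 0.2818]
orientation: [-2.221, -2.222, 0.001]
force: [-0.1, 0.8, -5.3]
opening: 0.0175
gripper_force: 50.0
```

```bash
python3 -c "
from h import *
go((.43,.2,.269,0))
"
```

```text
t 7.3 pos [0.4314 0.1951 0.2818] F [-0.1  0.8 -5.3] q [ 0.32 -0.12  1.97 -0.    1.29  0.32]
yaw 0.0006
xyz [ 0.0049 -0.0013  0.0128] a [-0.0004  0.0002  0.0006]
```

Call:
carry_out(
  targets=[
    {"hand":0,"x":0.002,"y":0,"z":0.004,"ax":0,"ay":0,"az":0},
    {"hand":0,"x":0.002,"y":0,"z":0.007,"ax":0,"ay":0,"az":0},
    {"hand":0,"x":0.002,"y":0,"z":0.009,"ax":0,"ay":0,"az":0},
    {"hand":0,"x":0.002,"y":0,"z":0.0105,"ax":0,"ay":0,"az":0},
    {"hand":0,"x":0.002,"y":0,"z":0.0115,"ax":0,"ay":0,"az":0},
    {"hand":0,"x":0.002,"y":0,"z":0.0125,"ax":0,"ay":0,"az":0},
    {"hand":0,"x":0.002,"y":0,"z":0.013,"ax":0,"ay":0,"az":0},
    {"hand":0,"x":0.002,"y":0,"z":0.013,"ax":0,"ay":0,"az":0},
  ],
)

```text
t: 8.3
tool_pos: [0.4314, 0.1973, 0.2692]
orientation: [-2.22, -2.223, 0.0]
force: [0.1, -0.8, -5.5]
opening: 0.0177
gripper_force: 50.0
```

```bash
python3 -c "
from h import *
go((.43,.2,.269,0))
"
```

```text
t 8.3 pos [0.4314 0.1973 0.2692] F [ 0.1 -0.8 -5.5] q [ 0.32 -0.1   1.98 -0.    1.27  0.32]
yaw 0.001
xyz [ 0.0027 -0.0014  0.0002] a [-0.     0.     0.001]
```

Not touching yet; creep down.

Call:
carry_out(
  targets=[
    {"hand":0,"x":0,"y":0,"z":0.0005,"ax":0,"ay":0,"az":0},
    {"hand":0,"x":0,"y":0,"z":0.001,"ax":0,"ay":0,"az":0},
    {"hand":0,"x":0,"y":0,"z":0.0015,"ax":0,"ay":0,"az":0},
    {"hand":0,"x":0,"y":0,"z":0.0015,"ax":0,"ay":0,"az":0},
  ],
)

```text
t: 8.8
tool_pos: [0.4315, 0.1974, 0.2691]
orientation: [2.22, 2.223, 0.0]
force: [-7.7, -3.0, 8.6]
opening: 0.018
gripper_force: 50.0
```

Call:
carry_out(
  targets=[
    {"hand":40,"x":0,"y":0,"z":0,"ax":0,"ay":0,"az":0},
    {"hand":100,"x":0,"y":0,"z":0,"ax":0,"ay":0,"az":0},
    {"hand":100,"x":0,"y":0,"z":0,"ax":0,"ay":0,"az":0},
    {"hand":100,"x":0,"y":0,"z":0,"ax":0,"ay":0,"az":0},
    {"hand":100,"x":0,"y":0,"z":-0.015,"ax":0,"ay":0,"az":0},
    {"hand":100,"x":0,"y":0,"z":-0.045,"ax":0,"ay":0,"az":0},
    {"hand":100,"x":0,"y":0,"z":-0.085,"ax":0,"ay":0,"az":0},
    {"hand":100,"x":0,"y":0,"z":-0.12,"ax":0,"ay":0,"az":0},
  ],
)

```text
t: 9.8
tool_pos: [0.4313, 0.1974, 0.3904]
orientation: [2.22, 2.222, 0.002]
force: [-0.3, 0.5, 0.0]
opening: 0.0913
gripper_force: 0.0
```

```bash
python3 -c "
from h import *
p,d=read_camera('top');P=cloud('top',d);Z=P[...,2];b=p.astype(int)
roi=np.zeros(Z.shape,bool);roi[155:275,300:460]=1
m=roi&(Z>.086)&(Z<.1);m=big(m);r=rect(P,m);print('box rim',r,np.median(Z[m]))
a=r[1];cx,cy=r[0][:2]/1000
X=(P[...,0]-cx)*np.cos(a)+(P[...,1]-cy)*np.sin(a);Y=-(P[...,0]-cx)*np.sin(a)+(P[...,1]-cy)*np.cos(a)
inn=(abs(X)<.05)&(Y>0.0)&(Y<.10)
dark=roi&inn&(b[...,2]<140);dark=big(dark)
print('bar',rect(P,dark),np.median(Z[dark]),'box frame',np.median(X[dark]),np.median(Y[dark]), np.percentile(Y[dark],[2,98]))
mm=inn&(Z>.056)&(Z<.068);print('cover top y range',np.percentile(Y[mm],[1,99]),np.median(Z[mm]))
bar=inn&(Z>.075)&(Z<.087);print('bar depth',np.percentile(Y[bar],[2,50,98]),np.median(X[bar]),np.median(Z[bar]))
y0=float(np.median(Y[dark]));print('bar world',cx-np.sin(a)*y0,cy+np.cos(a)*y0)
go()
"
```

```text
box rim (array([ 443.8, -101.9,  246.4,  134. ]), np.float64(0.3703), 1779) 0.0918167940262764
bar (array([430.3, -65.1,  84.5,  15.7]), np.float64(-1.2207), 299) 0.08132520475731297 box frame 0.0002921151458758729 0.0405455958303597 [0.03172999 0.04654086]
cover top y range [0.00078201 0.09551198] 0.062097350783728134
bar depth [0.0302587  0.03802603 0.04567482] -0.0004705566594938003 0.08169266996094304
bar world 0.429126746979163 -0.06410263253842435
t 9.85 pos [0.4323 0.1977 0.3957] F [1.8 1.  3.5] q [ 0.32 -0.21  1.84  0.    1.51  0.32]
yaw 0.001
```

Call:
carry_out(
  newtons=10,
  targets=[
    {"hand":32,"x":-0.015,"y":0,"z":0,"ax":0,"ay":0,"az":0.08},
    {"hand":32,"x":-0.05,"y":0,"z":0,"ax":0,"ay":0,"az":0.25},
    {"hand":32,"x":-0.09,"y":0,"z":0,"ax":0,"ay":0,"az":0.43},
    {"hand":32,"x":-0.135,"y":0,"z":0.0,"ax":0,"ay":0,"az":0.61},
    {"hand":32,"x":-0.18,"y":0,"z":0.01,"ax":0,"ay":0,"az":0.79},
    {"hand":32,"x":-0.22,"y":-0.001,"z":0.02,"ax":0,"ay":0,"az":0.96},
    {"hand":32,"x":-0.25,"y":-0.002,"z":0.03,"ax":0,"ay":0,"az":1.12},
    {"hand":32,"x":-0.263,"y":-0.002,"z":0.04,"ax":0,"ay":0,"az":1.203},
  ],
)

```text
t: 10.85
tool_pos: [0.4295, -0.0672, 0.3484]
orientation: [3.089, 0.567, 0.002]
force: [0.3, 1.2, -0.2]
opening: 0.0299
gripper_force: 0.0
```

Call:
carry_out(
  targets=[
    {"hand":32,"x":0,"y":0,"z":0.0,"ax":0,"ay":0,"az":0},
    {"hand":32,"x":0,"y":0,"z":0.0,"ax":0,"ay":0,"az":0},
  ],
)

```text
t: 11.1
tool_pos: [0.4298, -0.0653, 0.3486]
orientation: [3.088, 0.579, 0.001]
force: [0.7, -0.4, -0.3]
opening: 0.0298
gripper_force: 0.0
```

```bash
python3 -c "
from h import *
go((.4302,-.0656,.28,-1.203),(.4302,-.0656,.253,-1.203));print(read_state()['opening'])
"
```

```text
t 11.1 pos [ 0.4298 -0.0653  0.3486] F [ 0.7 -0.4 -0.3] q [-0.27 -0.3   2.    0.    1.44  0.93]
yaw -1.2
xyz [0.0002 0.0004 0.0686] a [ 0.0003 -0.0008  0.003 ]
xyz [0.0002 0.0004 0.0956] a [ 0.0003 -0.0008  0.003 ]
0.029770502162358034
```

Descend astride the bar.

Call:
carry_out(
  targets=[
    {"hand":32,"x":0,"y":0,"z":0.015,"ax":0,"ay":0,"az":0.003},
    {"hand":32,"x":0,"y":0,"z":0.035,"ax":0,"ay":0,"az":0.003},
    {"hand":32,"x":0,"y":0,"z":0.055,"ax":0,"ay":0,"az":0.003},
    {"hand":32,"x":0,"y":0,"z":0.07,"ax":0,"ay":0,"az":0.003},
    {"hand":32,"x":0,"y":0,"z":0.082,"ax":0,"ay":0,"az":0.003},
    {"hand":32,"x":0,"y":0,"z":0.09,"ax":0,"ay":0,"az":0.003},
    {"hand":32,"x":0,"y":0,"z":0.095,"ax":0,"ay":0,"az":0.003},
    {"hand":32,"x":0,"y":0,"z":0.095,"ax":0,"ay":0,"az":0.003},
  ],
)

```text
t: 12.1
tool_pos: [0.4296, -0.0657, 0.2527]
orientation: [-3.089, -0.571, 0.0]
force: [0.6, 0.4, -0.1]
opening: 0.0296
gripper_force: 0.0
```

```bash
python3 -c "
from h import *
b=lambda y:(.4442-.36*y,-.102+.933*y,.253,-1.203)
go(b(.039),b(-.055),b(-.066));print(read_state()['opening'])
"
```

```text
t 12.1 pos [ 0.4296 -0.0657  0.2527] F [ 0.6  0.4 -0.1] q [-0.27 -0.2   2.1  -0.    1.24  0.94]
yaw -1.205
xyz [ 0.0005  0.0001 -0.0003] a [-0.0001  0.0001 -0.002 ]
xyz [ 0.0007  0.0941 -0.0003] a [-0.0001  0.0001 -0.002 ]
xyz [ 0.0008  0.1051 -0.0003] a [-0.0001  0.0001 -0.002 ]
0.02956748041880909
```

Call:
carry_out(
  targets=[
    {"hand":32,"x":0.0005,"y":0.008,"z":0,"ax":0,"ay":0,"az":0},
    {"hand":32,"x":0.0005,"y":0.018,"z":0,"ax":0,"ay":0,"az":0},
    {"hand":32,"x":0.0005,"y":0.03,"z":0,"ax":0,"ay":0,"az":0},
    {"hand":32,"x":0.0005,"y":0.042,"z":0,"ax":0,"ay":0,"az":0},
    {"hand":32,"x":0.0005,"y":0.054,"z":0,"ax":0,"ay":0,"az":0},
    {"hand":32,"x":0.0005,"y":0.066,"z":0,"ax":0,"ay":0,"az":0},
    {"hand":32,"x":0.0005,"y":0.077,"z":0,"ax":0,"ay":0,"az":0},
    {"hand":32,"x":0.0005,"y":0.087,"z":0,"ax":0,"ay":0,"az":0},
  ],
)

```text
t: 13.1
tool_pos: [0.4614, -0.1475, 0.2526]
orientation: [-3.089, -0.571, 0.0]
force: [0.4, 0.6, -0.4]
opening: 0.03
gripper_force: 0.5
```

Call:
carry_out(
  targets=[
    {"hand":32,"x":0.0,"y":0.004,"z":0,"ax":0,"ay":0,"az":0},
    {"hand":32,"x":0.0,"y":0.008,"z":0,"ax":0,"ay":0,"az":0},
    {"hand":32,"x":0.0,"y":0.012,"z":0,"ax":0,"ay":0,"az":0},
    {"hand":32,"x":0,"y":0.015,"z":0,"ax":0,"ay":0,"az":0},
    {"hand":32,"x":0,"y":0.016,"z":0,"ax":0,"ay":0,"az":0},
    {"hand":32,"x":0,"y":0.017,"z":0,"ax":0,"ay":0,"az":0},
  ],
)

```text
t: 13.85
tool_pos: [0.4673, -0.1625, 0.2527]
orientation: [-3.089, -0.572, 0.0]
force: [-0.3, 1.7, -0.7]
opening: 0.0298
gripper_force: 0.7
```

```bash
python3 -c "
from h import *
b=lambda y:(.4442-.36*y,-.102+.933*y,.253,-1.203)
go(b(-.066));print(read_state()['opening'])
"
```

```text
t 13.85 pos [ 0.4673 -0.1625  0.2527] F [-0.3  1.7 -0.7] q [-0.44 -0.02  1.94  0.    1.23  0.77]
yaw -1.2049
xyz [ 0.0003  0.0012 -0.0003] a [-0.0001  0.     -0.0019]
0.029766156242565848
```

Call:
carry_out(
  targets=[
    {"hand":32,"x":0,"y":-0.006,"z":0,"ax":0,"ay":0,"az":0},
    {"hand":32,"x":0,"y":-0.006,"z":-0.02,"ax":0,"ay":0,"az":0},
    {"hand":32,"x":0,"y":-0.006,"z":-0.06,"ax":0,"ay":0,"az":0},
    {"hand":32,"x":0,"y":-0.03,"z":-0.11,"ax":0,"ay":0,"az":0},
    {"hand":32,"x":0,"y":-0.06,"z":-0.14,"ax":0,"ay":0,"az":0},
    {"hand":32,"x":0,"y":-0.1,"z":-0.15,"ax":0,"ay":0,"az":0},
    {"hand":32,"x":0,"y":-0.14,"z":-0.15,"ax":0,"ay":0,"az":0},
    {"hand":32,"x":0,"y":-0.18,"z":-0.15,"ax":0,"ay":0,"az":0},
  ],
)

```text
t: 14.85
tool_pos: [0.4021, 0.0067, 0.4032]
orientation: [3.089, 0.571, 0.002]
force: [0.6, -0.1, 0.1]
opening: 0.0298
gripper_force: 0.0
```

```bash
python3 -c "
from h import *
p,d=read_camera('top');P=cloud('top',d);Z=P[...,2]
a=.368;X=(P[...,0]-.4442)*np.cos(a)+(P[...,1]+.102)*np.sin(a);Y=-(P[...,0]-.4442)*np.sin(a)+(P[...,1]+.102)*np.cos(a)
inn=(abs(X)<.048)
for lo in range(-112,110,8):
  m=inn&(Y*1000>lo)&(Y*1000<lo+8)&(Z<.12); print(lo,m.sum(),np.round(np.median(Z[m]),4),end=' | ')
ps,_=read_camera('side');cv2.imwrite('pics/c4.png',np.vstack([cv2.resize(p[150:275,290:470],(640,445))[:300],ps[180:360,100:][:,:540].copy() if 0 else cv2.resize(ps[200:320,220:476],(640,300))]))
go((.4315,.1974,.36,0))
"
```

```text
-112 173 0.054 | -104 168 0.0541 | -96 174 0.0541 | -88 171 0.0544 | -80 172 0.0542 | -72 103 0.0544 | -64 168 0.0739 | -56 130 0.072 | -48 54 0.0537 | -40 52 0.0545 | -32 43 0.054 | -24 47 0.0542 | -16 13 0.0526 | -8 12 0.0512 | 0 10 0.0547 | 8 10 0.053 | 16 12 0.0528 | 24 8 0.0552 | 32 0 nan | 40 0 nan | 48 0 nan | 56 0 nan | 64 0 nan | 72 0 nan | 80 0 nan | 88 0 nan | 96 0 nan | 104 0 nan | t 14.95 pos [0.4018 0.0081 0.403 ] F [-0.7 -0.8 -0.3] q [-0.11 -0.43  2.    0.    1.58  1.09]
yaw -1.2017
xyz [ 0.096  -0.1658  0.0432] a [ 2.0000e-04 -1.3000e-03 -1.2017e+00]
  return _methods._mean(a, axis=axis, dtype=dtype,
  ret = ret.dtype.type(ret / rcount)
```

View pics/c4.png

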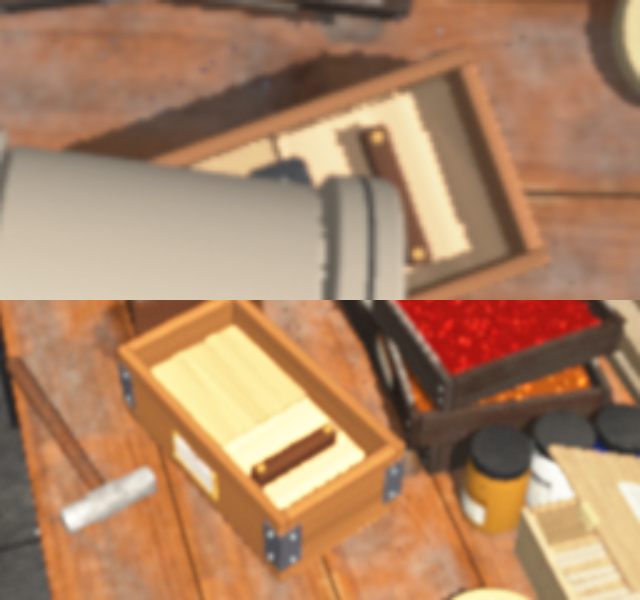

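The pictures show the cover flat in its seat (top at 54 mm throughout, bar top at 74 mm). Now the tote.

Call:
carry_out(
  newtons=50,
  targets=[
    {"hand":100,"x":0.012,"y":-0.02,"z":0,"ax":0,"ay":0,"az":-0.1},
    {"hand":100,"x":0.024,"y":-0.041,"z":0,"ax":0,"ay":0,"az":-0.26},
    {"hand":100,"x":0.036,"y":-0.062,"z":0,"ax":0,"ay":0,"az":-0.43},
    {"hand":100,"x":0.048,"y":-0.083,"z":0,"ax":0,"ay":0,"az":-0.6},
    {"hand":100,"x":0.06,"y":-0.104,"z":0.005,"ax":0,"ay":0,"az":-0.77},
    {"hand":100,"x":0.075,"y":-0.13,"z":0.015,"ax":0,"ay":0,"az":-0.94},
    {"hand":100,"x":0.09,"y":-0.155,"z":0.03,"ax":0,"ay":0,"az":-1.1},
    {"hand":100,"x":0.096,"y":-0.166,"z":0.043,"ax":0,"ay":0,"az":-1.202},
  ],
)

```text
t: 15.95
tool_pos: [0.4335, 0.1957, 0.3592]
orientation: [2.219, 2.224, 0.0]
force: [0.0, 0.3, -0.0]
opening: 0.0928
gripper_force: 0.0
```

Call:
carry_out(
  targets=[
    {"hand":100,"x":0,"y":0,"z":0,"ax":0,"ay":0,"az":0},
    {"hand":100,"x":0,"y":0,"z":0,"ax":0,"ay":0,"az":0},
  ],
)

```text
t: 16.2
tool_pos: [0.4334, 0.1943, 0.3602]
orientation: [2.227, 2.215, 0.0]
force: [0.0, -0.4, 0.9]
opening: 0.093
gripper_force: 0.0
```

```bash
python3 -c "
from h import *
go((.4315,.1974,.269,0));print(read_state()['opening'])
c=camera_params('wrist');p,d=read_camera('wrist');P=cloud('wrist',d,c);Z=P[...,2]
m=(Z>.1)&(Z<.122)&(abs(P[...,0]-.4315)<.03)&(P[...,1]>.13)&(P[...,1]<.29);m=big(m);print(rect(P,m),np.median(Z[m]))
"
```

```text
t 16.2 pos [0.4334 0.1943 0.3602] F [ 0.  -0.4  0.9] q [ 0.31 -0.19  1.88 -0.    1.45  0.32]
yaw -0.0056
xyz [ 0.0031 -0.002   0.0912] a [ 0.0005  0.0003 -0.0056]
0.09303126269679311
(array([429.7, 210.1, 159.6,  18.3]), np.float64(0.0034), 4559) 0.11199198666595783
```

Call:
carry_out(
  targets=[
    {"hand":100,"x":0.003,"y":-0.002,"z":0.02,"ax":0,"ay":0,"az":-0.006},
    {"hand":100,"x":0.003,"y":-0.002,"z":0.045,"ax":0,"ay":0,"az":-0.006},
    {"hand":100,"x":0.003,"y":-0.002,"z":0.068,"ax":0,"ay":0,"az":-0.006},
    {"hand":100,"x":0.003,"y":-0.002,"z":0.083,"ax":0,"ay":0,"az":-0.006},
    {"hand":100,"x":0.003,"y":-0.002,"z":0.091,"ax":0,"ay":0,"az":-0.006},
    {"hand":100,"x":0.003,"y":-0.002,"z":0.091,"ax":0,"ay":0,"az":-0.006},
  ],
)

```text
t: 17.0
tool_pos: [0.4313, 0.1977, 0.2688]
orientation: [-2.219, -2.224, 0.0]
force: [-0.3, -0.0, 0.0]
opening: 0.0932
gripper_force: 0.0
```

```bash
python3 -c "
from h import *
go((.4312,.1974,.269,0))
"
```

```text
t 17.0 pos [0.4313 0.1977 0.2688] F [-0.3 -0.   0. ] q [ 0.32 -0.1   1.98 -0.    1.27  0.32]
yaw 0.0024
xyz [-0.0003 -0.0001 -0.0002] a [-0.0002  0.0001  0.0024]
```

Call:
carry_out(
  newtons=50,
  targets=[
    {"hand":0,"x":0,"y":0,"z":0,"ax":0,"ay":0,"az":0},
    {"hand":0,"x":0,"y":0,"z":0,"ax":0,"ay":0,"az":0},
    {"hand":0,"x":0,"y":0,"z":0,"ax":0,"ay":0,"az":0},
    {"hand":0,"x":0,"y":0,"z":0,"ax":0,"ay":0,"az":0},
    {"hand":0,"x":0,"y":0,"z":0,"ax":0,"ay":0,"az":0},
    {"hand":0,"x":0,"y":0,"z":0,"ax":0,"ay":0,"az":0},
    {"hand":0,"x":0,"y":0,"z":0,"ax":0,"ay":0,"az":0},
    {"hand":0,"x":0,"y":0,"z":0,"ax":0,"ay":0,"az":0},
  ],
)

```text
t: 18.0
tool_pos: [0.4312, 0.1979, 0.2687]
orientation: [2.218, 2.225, 0.0]
force: [2.3, -0.3, 0.4]
opening: 0.0177
gripper_force: 35.9
```

Call:
carry_out(
  targets=[
    {"hand":0,"x":0,"y":0,"z":0,"ax":0,"ay":0,"az":0},
    {"hand":0,"x":0,"y":0,"z":0,"ax":0,"ay":0,"az":0},
    {"hand":0,"x":0,"y":0,"z":-0.004,"ax":0,"ay":0,"az":0},
    {"hand":0,"x":0,"y":0,"z":-0.012,"ax":0,"ay":0,"az":0},
    {"hand":0,"x":0,"y":0,"z":-0.026,"ax":0,"ay":0,"az":0},
    {"hand":0,"x":0,"y":0,"z":-0.044,"ax":0,"ay":0,"az":0},
    {"hand":0,"x":0,"y":0,"z":-0.066,"ax":0,"ay":0,"az":0},
    {"hand":0,"x":0,"y":0,"z":-0.09,"ax":0,"ay":0,"az":0},
  ],
)

```text
t: 19.0
tool_pos: [0.4311, 0.1979, 0.3607]
orientation: [2.218, 2.225, 0.001]
force: [0.5, -0.5, -7.8]
opening: 0.0175
gripper_force: 50.0
```

Call:
carry_out(
  targets=[
    {"hand":0,"x":0,"y":0,"z":-0.022,"ax":0,"ay":0,"az":0},
    {"hand":0,"x":0,"y":0,"z":-0.038,"ax":0,"ay":0,"az":0},
    {"hand":0,"x":0,"y":0,"z":-0.047,"ax":0,"ay":0,"az":0},
    {"hand":0,"x":0,"y":0,"z":-0.05,"ax":0,"ay":0,"az":0},
    {"hand":0,"x":0,"y":0,"z":-0.05,"ax":0,"ay":0,"az":0},
  ],
)

```text
t: 19.62
tool_pos: [0.4311, 0.1978, 0.4082]
orientation: [-2.218, -2.225, 0.001]
force: [-0.3, 0.3, -7.9]
opening: 0.0176
gripper_force: 50.0
```

```bash
python3 -c "
from h import *
go((.4444,-.1022,.407,.367));s=read_state();print(s['opening'],s['gripper_force'],s['wrist_torque'])
"
```

```text
t 19.62 pos [0.4311 0.1978 0.4082] F [-0.3  0.3 -7.9] q [ 0.32 -0.22  1.82 -0.    1.54  0.32]
yaw 0.003
xyz [-0.3001  0.0124  0.0013] a [-9.00e-04  2.00e-04 -3.64e-01]
0.017628348327476128 49.996880292892456 [-0.12344852  0.06306903 -0.0222673 ]
```

Call:
carry_out(
  targets=[
    {"hand":0,"x":-0.01,"y":0.0,"z":0,"ax":0,"ay":0,"az":-0.012},
    {"hand":0,"x":-0.036,"y":0.001,"z":0,"ax":0,"ay":0,"az":-0.044},
    {"hand":0,"x":-0.075,"y":0.003,"z":0,"ax":0,"ay":0,"az":-0.091},
    {"hand":0,"x":-0.12,"y":0.005,"z":0,"ax":0,"ay":0,"az":-0.146},
    {"hand":0,"x":-0.168,"y":0.007,"z":0,"ax":0,"ay":0,"az":-0.204},
    {"hand":0,"x":-0.215,"y":0.009,"z":0,"ax":0,"ay":0,"az":-0.261},
    {"hand":0,"x":-0.255,"y":0.011,"z":0,"ax":0,"ay":0,"az":-0.31},
    {"hand":0,"x":-0.285,"y":0.012,"z":0,"ax":0,"ay":0,"az":-0.345},
  ],
)

```text
t: 20.62
tool_pos: [0.4434, -0.0893, 0.4081]
orientation: [-1.802, -2.572, 0.001]
force: [0.7, -0.2, -6.9]
opening: 0.0177
gripper_force: 50.0
```

Call:
carry_out(
  targets=[
    {"hand":0,"x":-0.01,"y":0.004,"z":0,"ax":0,"ay":0,"az":-0.013},
    {"hand":0,"x":-0.015,"y":0.005,"z":0,"ax":0,"ay":0,"az":-0.019},
    {"hand":0,"x":-0.015,"y":0.005,"z":0,"ax":0,"ay":0,"az":-0.019},
    {"hand":0,"x":-0.015,"y":0.005,"z":0,"ax":0,"ay":0,"az":-0.019},
  ],
)

```text
t: 21.12
tool_pos: [0.4538, -0.0988, 0.4086]
orientation: [-1.777, -2.59, -0.0]
force: [-0.2, 0.7, -6.9]
opening: 0.0175
gripper_force: 50.0
```

```bash
python3 -c "
from h import *
c=camera_params('wrist');p,d=read_camera('wrist');P=cloud('wrist',d,c);Z=P[...,2]
go((.4444,-.1022,.367,.367));s=read_state();print(s['opening'],s['wrist_torque'])
m=(Z>.235)&(Z<.255)&(np.hypot(P[...,0]-.444,P[...,1]+.1)<.15);m=big(m);print(rect(P,m))
pt,dt=read_camera('top');Q=cloud('top',dt);cv2.imwrite('pics/t6.png',np.vstack([cv2.resize(p,(480,300)),cv2.resize(pt[130:290,260:500],(480,300))]))
"
```

```text
t 21.18 pos [ 0.4538 -0.0988  0.4087] F [-0.8 -0.5 -6.5] q [-0.32 -0.25  1.84  0.    1.54 -0.69]
yaw 0.368
xyz [ 0.0002 -0.01    0.0417] a [-0.0001 -0.0003  0.001 ]
0.017738072246349323 [-0.04523726  0.03557201  0.0073854 ]
(array([433.6, -47.4, 131. ,  47.6]), np.float64(0.3535), 11576)
```

View pics/t6.png

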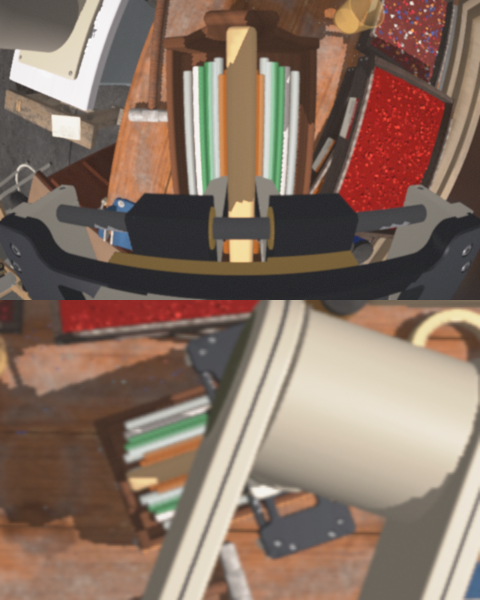

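Call:
carry_out(
  targets=[
    {"hand":0,"x":0,"y":-0.004,"z":0.003,"ax":0,"ay":0,"az":0},
    {"hand":0,"x":0,"y":-0.008,"z":0.01,"ax":0,"ay":0,"az":0},
    {"hand":0,"x":0,"y":-0.01,"z":0.02,"ax":0,"ay":0,"az":0},
    {"hand":0,"x":0,"y":-0.01,"z":0.03,"ax":0,"ay":0,"az":0},
    {"hand":0,"x":0,"y":-0.01,"z":0.037,"ax":0,"ay":0,"az":0},
    {"hand":0,"x":0,"y":-0.01,"z":0.04,"ax":0,"ay":0,"az":0},
    {"hand":0,"x":0,"y":-0.01,"z":0.041,"ax":0,"ay":0,"az":0},
    {"hand":0,"x":0,"y":-0.01,"z":0.041,"ax":0,"ay":0,"az":0},
  ],
)

```text
t: 22.22
tool_pos: [0.4446, -0.1031, 0.368]
orientation: [1.778, 2.589, 0.0]
force: [0.4, 0.8, -5.8]
opening: 0.018
gripper_force: 50.0
```

```bash
python3 -c "
from h import *
go((.4444,-.1022,.355,.367))
p,d=read_camera('side');P=cloud('side',d);Z=P[...,2];print(p.shape)
cv2.imwrite('pics/s7.png',cv2.resize(p[170:320,240:400],(640,600)))
"
```

```text
t 22.23 pos [ 0.4446 -0.1031  0.368 ] F [ 0.4  0.8 -5.8] q [-0.34 -0.25  1.92 -0.    1.47 -0.71]
yaw 0.367
xyz [0.0009 0.0001 0.013 ] a [0.0003 0.0003 0.    ]
(400, 640, 3)
```

View pics/s7.png

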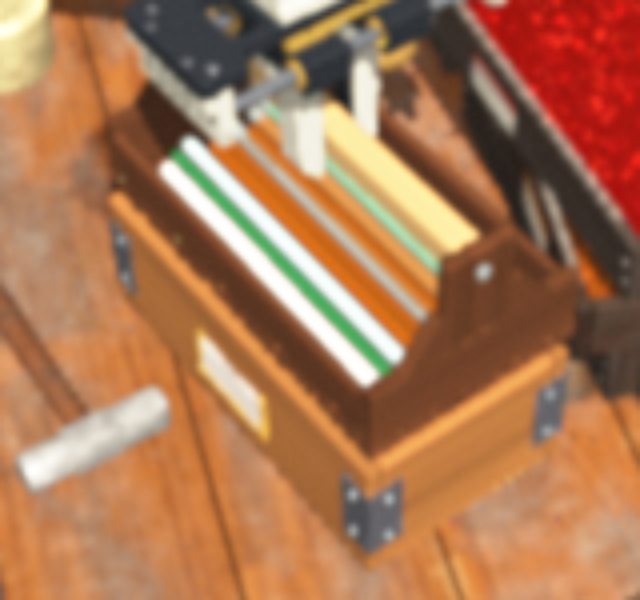

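The tote hovers square over the box, its corner (370,450) over the box's corner (370,470). Lower slowly.

Call:
carry_out(
  targets=[
    {"hand":0,"x":0.001,"y":0,"z":0.003,"ax":0,"ay":0,"az":0},
    {"hand":0,"x":0.001,"y":0,"z":0.006,"ax":0,"ay":0,"az":0},
    {"hand":0,"x":0.001,"y":0,"z":0.008,"ax":0,"ay":0,"az":0},
    {"hand":0,"x":0.001,"y":0,"z":0.01,"ax":0,"ay":0,"az":0},
    {"hand":0,"x":0.001,"y":0,"z":0.0115,"ax":0,"ay":0,"az":0},
    {"hand":0,"x":0.001,"y":0,"z":0.0125,"ax":0,"ay":0,"az":0},
    {"hand":0,"x":0.001,"y":0,"z":0.013,"ax":0,"ay":0,"az":0},
    {"hand":0,"x":0.001,"y":0,"z":0.013,"ax":0,"ay":0,"az":0},
  ],
)

```text
t: 23.28
tool_pos: [0.4442, -0.1022, 0.3548]
orientation: [1.779, 2.589, 0.0]
force: [0.1, 0.5, -5.7]
opening: 0.0179
gripper_force: 50.0
```

Call:
carry_out(
  targets=[
    {"hand":0,"x":0,"y":0,"z":0.0005,"ax":0,"ay":0,"az":0},
    {"hand":0,"x":0,"y":0,"z":0.001,"ax":0,"ay":0,"az":0},
    {"hand":0,"x":0,"y":0,"z":0.0015,"ax":0,"ay":0,"az":0},
    {"hand":0,"x":0,"y":0,"z":0.0015,"ax":0,"ay":0,"az":0},
  ],
)

```text
t: 23.78
tool_pos: [0.4442, -0.1022, 0.3547]
orientation: [1.778, 2.589, 0.0]
force: [-7.2, 2.9, 6.7]
opening: 0.0176
gripper_force: 50.0
```

Seated and bearing on the box, at the original height. Release, rise and move clear.

Call:
carry_out(
  targets=[
    {"hand":30,"x":0,"y":0,"z":0,"ax":0,"ay":0,"az":0},
    {"hand":100,"x":0,"y":0,"z":0,"ax":0,"ay":0,"az":0},
    {"hand":100,"x":0,"y":0,"z":0,"ax":0,"ay":0,"az":0},
    {"hand":100,"x":0,"y":0,"z":0,"ax":0,"ay":0,"az":0},
    {"hand":100,"x":0,"y":0,"z":0,"ax":0,"ay":0,"az":0},
    {"hand":100,"x":0,"y":0,"z":-0.02,"ax":0,"ay":0,"az":0},
    {"hand":100,"x":0,"y":0,"z":-0.06,"ax":0,"ay":0,"az":0},
    {"hand":100,"x":0,"y":0,"z":-0.1,"ax":0,"ay":0,"az":0},
  ],
)

```text
t: 24.78
tool_pos: [0.444, -0.1021, 0.454]
orientation: [-1.778, -2.589, 0.0]
force: [1.5, -1.3, -0.2]
opening: 0.091
gripper_force: 0.0
```

Call:
carry_out(
  targets=[
    {"hand":100,"x":0.04,"y":0,"z":0,"ax":0,"ay":0,"az":0},
    {"hand":100,"x":0.09,"y":0,"z":0,"ax":0,"ay":0,"az":0},
    {"hand":100,"x":0.14,"y":0,"z":0,"ax":0,"ay":0,"az":0},
    {"hand":100,"x":0.19,"y":0,"z":0,"ax":0,"ay":0,"az":0},
    {"hand":100,"x":0.24,"y":0,"z":0,"ax":0,"ay":0,"az":0},
    {"hand":100,"x":0.28,"y":0,"z":0,"ax":0,"ay":0,"az":0},
    {"hand":100,"x":0.3,"y":0,"z":0,"ax":0,"ay":0,"az":0},
    {"hand":100,"x":0.3,"y":0,"z":0,"ax":0,"ay":0,"az":0},
  ],
)

```text
t: 25.78
tool_pos: [0.336, 0.1788, 0.4533]
orientation: [1.775, 2.592, 0.0]
force: [-0.8, -0.8, 0.8]
opening: 0.0928
gripper_force: 0.0
```

```bash
python3 -c "
from h import *
go()
p,d=read_camera('top');P=cloud('top',d);Z=P[...,2];roi=np.zeros(Z.shape,bool);roi[150:275,300:460]=1
m=roi&(Z>.085)&(Z<.22);m=big(m);print('tote',rect(P,m))
m=big(roi&(Z>.19)&(Z<.22));print(rect(P,m),np.median(Z[m]))
a=.366;X=(P[...,0]-.4443)*np.cos(a)+(P[...,1]+.1016)*np.sin(a);Y=-(P[...,0]-.4443)*np.sin(a)+(P[...,1]+.1016)*np.cos(a)
h=(abs(X)<.007)
for lo in (-.1,-.05,0,.05): k=h&(Y>lo)&(Y<lo+.05);print(lo,np.median(Z[k]))
d0=np.load('top0.npy');print('tumbler diff',np.median(abs(d-d0)[142:176,230:268]),abs(d-d0)[142:176,230:268].max(), (cv2.absdiff(p,cv2.imread('pics/top0.png'))[142:176,230:268]>25).mean())
"
```

```text
t 25.77 pos [0.336  0.1788 0.4533] F [-0.8 -0.8  0.8] q [ 0.35 -0.51  1.96  0.    1.69 -0.02]
yaw 0.3699
tote (array([ 445.8, -101.4,  247.3,  134.3]), np.float64(0.367), 8996)
(array([ 445.9, -101.4,  246.6,   43.6]), np.float64(0.3632), 1508) 0.1991085642115889
-0.1 0.19892353770382248
-0.05 0.1987601450325207
0 0.19913750651690498
0.05 0.19902174857300564
tumbler diff 0.0018708706 1.0993744 0.0
```

```bash
python3 -c "
from plant import robot
print(robot.close_job())"
```

```text
the job is handed in; nothing more can be done
None
```

The job is handed in: the cover lies flush in its seat, and the tote is back on the box, level and at its original height within 1.5 mm of where it started. The tumbler did not move, and it took about 26 s of the 72 s allowed.

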